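# Latch the microscope's filter slide at its stop pin, then switch on the lamp

### The arm

A 6-joint arm with a two-finger parallel gripper is mounted at the origin on the work surface. World frame = base frame: x ahead of the robot, y to its left, z up, the work surface at z = 0. Lengths are in m, angles in rad, forces in N, time in s.
With the tool pointing down it reaches from about 0.375 to 0.975 m from the base axis. Payload 3.8 kg.
Tool frame: the origin (TCP) lies at the very end of the fingers, on their centre line; the grasp point (between the pads) lies bot.tcp_to_grasp behind it (bot.tcp_to_grasp is the distance from the TCP to the grasp point, in m); z points along the fingers, y is the direction in which the jaws open and shut (so a half turn about z gives the same grasp; the last joint's range is limited). The gripper opens to 88 mm and grips with 3 to 60 N. Pads are 18 mm wide; open, the fingers measure 123 mm over their backs; the gripper's body (75 mm by 187 mm) begins 45 mm behind the grasp point.
Start: joints at [-1.237, 0.264, 1.604, -0, 1.274, -0.037], TCP at [0.245, -0.629, 0.239] pointing down, gripper open.
Joint ranges: [-2.63, 2.63], [-0.94, 2.18], [0.31, 2.57], [-1.31, 4.45], [0, 2.66], [-2.55, 2.55]. Speed limits (rad/s): [2.57, 2.57, 3.14, 3.14, 3.14, 3.14].

### API

Orientations are given as a rotation vector (axis times angle).
In Python, from workcell import sensors, get_image, bot gives the robot as it stands.
- The arm moves only by the tool carry_out, never from a script. Its arguments are lists of equal length, an entry for each row: "gripper": the finger opening in cm, from 0 to 8.81; "linear": the shift along the tool's x, y, z in cm, a list of three; "dr": the turn, a rotation vector about the tool's x, y, z in rad, a list of three. A call has 1 to 10 rows; each row shifts and turns the commanded pose from where the row before left it, along the tool's axes as they then stand; what a row does not reach is not made up. A row lasts 1/12 s, in which the tool goes at most 41.7 mm and 7.16 degrees, less where a joint would pass 70% of its speed; a pose out of reach is approached as far as the arm can. A call is refused whole if a number of a shift passes 4.17 or a number of a turn 0.125, either way. A call with a gripper value outside its range is refused whole. The fingers move at their own pace and stop on an object; "grip_force" is the grip in N (left out, the last holds). Time passes only in rows, so rows that do not move let the fingers close. It gives the time, the measured TCP pose, the force and the opening at its end, in the units of the state.
- sensors.read_state(): the state, without advancing time (a new reading comes with each control period).
- get_image(name): name is "scene" or "top" or "wrist"; returns a dict with "pixels" (480x640x3 uint8, red, green, blue), "vertical_fov" (degrees; the focal length in pixels is half the picture's height over the tangent of half this angle, whatever the lens; pixels are square), "cx", "cy" (the principal point, pixels), "world_from_camera" (4x4, takes a point from camera to world coordinates); the wrist camera has in their place "mount" (4x4, takes a point from camera to tool coordinates, whose origin is the TCP and whose axes are the flange's). Camera axes: x right, y up, looking along -z (the intrinsics and any distortion apply to the point x, -y, -z); pixel columns grow to the right and rows downward; lengths in m; the calibration is good to about 2 mm. The wrist camera is an equidistant fisheye: a pixel r from the principal point sees the ray r / f radians off the axis. A picture is of the moment at which its call begins: read the wrist's pose just before it. There is no depth.
- bot.sign_off(): hands the job in, once; it reports no verdict.
The state is a dict: "t": time; "joint_positions": joint angles; "joint_velocities": joint speeds; "joint_efforts": joint torques, N m; "eef_pos": TCP position; "ee_rot": TCP orientation; "contact_force": force on the tool from outside, world axes, zero at the start; "torque": the same for the moment, N m; "grip_width": finger opening in m.
Only numpy, scipy, OpenCV 4.12 (cv2) and the standard library are available. Lean on these libraries where they do the work, as an engineer would, in place of code of your own. Each camera call takes 0.05 s, during which the arm holds its last target. There are 200 camera calls.

### The job

On the filter holder whose slide has the flat upright plate for a thumb lug, push that lug well past the stop pin and let go, so that the slide springs back and latches against the pin at mid position. Only then press the lamp button on the supply box fully down and let it come up again. Push with the fingers only; pick nothing up, do not move the other slide (round post) and leave the loose things where they are.

Things in the scene. Friction and masses are not known exactly. Their poses are not given: they have to be found in the camera images.
- filter: Filter holder to work on: fixed white box 240 (x) x 80 (y) x 45 mm high, yaw within 0.35 rad. Origin: centre of its underside on the bench. Its x axis is the push direction, roughly away from the robot. On its top a slide plate, 36 wide, 6 thick, runs along x between guides 8 mm high. From the lug to the holder's near end (-x, 42 mm) the top is free of anything above 51 mm: room for the fingers.
- filter_bridge (a point): Top of the dark steel bridge over the middle of that holder (holder x = 0), 85 mm above the bench, 20 mm along x, 64 mm wide. It carries the sprung stop pin, whose black knob (diameter 18) reaches 104 mm above the bench, 112 mm with the pin lifted.
- filter_lug (a point): Centre of the pushed face of the filter slide's thumb lug: an upright black plate 30 mm wide (holder y), 6 mm thick (holder x), 30 mm high, from 51 to 81 mm above the bench. The point lies on the face turned to the holder's -x, 66 mm above the bench. It moves with the slide: with the slide at 0 it is at holder x = -78 mm, y = 0. Axes as the holder's.
- filter_slide (a joint): Travel of the filter slide along holder +x, m: 0 = out (start), 0.025 = latched at mid, 0.045 = hard end stop. A spring returns it: 3.6 N at 0, 6.3 N at 0.045. Going in, its tooth lifts the stop pin (about 2 N more), which drops behind the tooth just past 0.025. Pushed to 0.030 or more (up to the end stop) and released, it springs back onto the pin at 0.025; released short of that it returns to 0.
- filter_pin (a joint): Height of the filter holder's sprung stop pin in m: 0 = down (rest, and when latched), about 0.007 when the tooth passes under it. It works by itself and need not be touched.
- stop: The other filter holder, alike in all but the lug: on its slide stands a round black post, diameter 12, with an 18 mm ball on top (ball centre 87 mm above the bench, at holder x = -72 mm). Leave its slide alone. Fixed; origin at the centre of its underside; x axis as on the first holder, own yaw. It may stand on either side of the first one.
- stop_slide (a joint): Travel of the other holder's slide in m, 0 at rest: to be left at 0.
- supply: Lamp supply, a fixed grey box 150 (x) x 100 (y) x 50 mm high beside the holders; origin at the centre of its underside, yaw within 0.35 rad.
- lamp_top (a point): Centre of the top of the lamp push button on the supply box: black, diameter 26 mm, in a dark steel collar of diameter 42 and 12 mm high; the button's top is 72 mm above the bench when up. At x = -35 mm, y = 0 of the box.
- lamp (a joint): Button travel downwards in m: 0 up, 0.006 fully down (takes 5 N, then a hard stop); springs back.
- vial_at (a point): Loose amber vial standing on the supply box, diameter 22, 38 mm high; point half-way up. Bystander.
- dish: Loose glass dish on the bench to the left of the row of holders and supply box, diameter 88, 14 mm high; origin under its centre. Bystander.
- oil_at (a point): Loose amber bottle, diameter 40, 75 mm high, on the bench to the left of the row, beyond the dish; point half-way up. Bystander.
- slidebox_at (a point): Loose white slide box 85 x 55 x 34 mm high on the bench to the right of the row; point at its centre. Bystander.
Not all that is in view belongs to the job. Several things look just like the supply: the one meant starts farthest to the robot's right.

How it is judged:
On the way, in this order (a step that is already met when the one before it is completed fails the run):
1. the filter slide is pushed in well past mid position (value of joint filter_slide above 0.0265 m), for 0.02 s.
2. let go, the slide has sprung back and is latched at the pin, untouched (value of joint filter_slide between 0.021 and 0.027 m and value of joint filter_pin below 0.002 m and contact force between filter_slide and the arm below 0.1 N and contact force between filter_slide and the fingers below 0.1 N), for 0.2 s.
3. the lamp button is pressed down (value of joint lamp above 0.0045 m), for 0.02 s.
At the end, for the whole second after the job is handed in: The filter slide rests latched against its lowered stop pin (travel 21 to 27 mm, pin within 2 mm of down), the lamp button is up again (within 1.5 mm), the other slide is at rest (within 3 mm) (value of joint filter_slide between 0.021 and 0.027 m and value of joint filter_pin below 0.002 m and velocity of joint filter_slide between -0.01 and 0.01 m/s and value of joint lamp below 0.0015 m and value of joint stop_slide below 0.003 m); the robot touches nothing.
It fails at once if the lamp button is pressed while the filter slide is not yet in mid position (value of joint lamp above 0.003 m and value of joint filter_slide below 0.021 m).
It fails at once if the other slide (round post) is pushed more than 4 mm (value of joint stop_slide above 0.004 m).
It fails at once if a loose thing is shifted more than 25 mm or lifted more than 10 mm (distance of any of vial_at, dish, oil_at, slidebox_at from where it was at the start of the episode above 0.025 m or height (world z) of vial_at above 0.079 m or height (world z) of dish above 0.01 m or height (world z) of oil_at above 0.0475 m or height (world z) of slidebox_at above 0.027 m).
It fails at once if a loose thing is tipped over (angle between any of vial_at, oil_at's own z axis and vertical above 0.4 rad).
It also fails if it takes over 48 s, if anything falls off the work surface, if the arm or the gripper's body presses on something with over 40 N, if the wrist force passes 120 N, or if a joint passes its speed limit or range.

## Working session

There is one attempt and no reset: what is moved stays moved. The work goes in short steps, Python scripts to look and compute and a tool call to move; the robot and the scene stay as the last step left them, time stands still between calls to the robot, and variables do not carry over. Pictures are saved under pics/ and viewed, about 8 in all and at most 12, crops included, and the job is handed in when it is done.

Besides the shell and the picture viewer there is one more tool, called after ">>>" as a command line: name --argument value ..., lists and objects as JSON in quotes. carry_out: Moves the arm, as the interface text tells. Its arguments: {"type":"object","properties":{"gripper":{"type":"array","items":{"type":"number"}},"linear":{"type":"array","items":{"type":"array","items":{"type":"number"}}},"dr":{"type":"array","items":{"type":"array","items":{"type":"number"}}},"grip_force":{"type":"number"}},"required":["gripper","linear","dr"]}

```bash
mkdir -p pics; ls; cat > h.py <<'E'
import numpy as np, cv2, pickle
from workcell import sensors, get_image, bot
def grab(n):
    s=sensors.read_state(); im=get_image(n); im['state']=s
    pickle.dump(im,open(f'{n}.pkl','wb')); return im
def load(n): return pickle.load(open(f'{n}.pkl','rb'))
def save(px,f,scale=1): cv2.imwrite('pics/'+f,cv2.resize(px[...,::-1],None,fx=scale,fy=scale,interpolation=cv2.INTER_CUBIC))
def f_(im): return im['pixels'].shape[0]/2/np.tan(np.radians(im['vertical_fov'])/2)
def ray(im,u,v):
    f=f_(im);T=np.array(im['world_from_camera'])
    d=T[:3,:3]@np.array([(u-im['cx'])/f,-(v-im['cy'])/f,-1]); return T[:3,3],d
def at(im,u,v,z):
    o,d=ray(im,u,v); return o+d*(z-o[2])/d[2]
def proj(im,p):
    f=f_(im);T=np.linalg.inv(np.array(im['world_from_camera'])); c=T[:3,:3]@np.array(p)+T[:3,3]
    return im['cx']+f*c[0]/-c[2], im['cy']-f*c[1]/-c[2]
E
python3 - <<'E'
from h import *
for n in('top','scene'):
    im=grab(n); save(im['pixels'],n+'0.png',1.25); print(n,[ (k,im[k]) for k in im if k not in('pixels','state')])
print(im['state'],bot.tcp_to_grasp)
E
```

```text
pics
top [('vertical_fov', 45.37012752164101), ('cx', 323.130142175108), ('cy', 231.37140477936262), ('world_from_camera', array([[ 0.02027551,  0.99375903, -0.10968999,  0.43800518],
       [-0.99968167,  0.01850315, -0.01715179, -0.0053051 ],
       [-0.01501513,  0.11000283,  0.99381785,  1.28746659],
       [ 0.        ,  0.        ,  0.        ,  1.        ]]))]
scene [('vertical_fov', 42.382584769835454), ('cx', 309.7778598265105), ('cy', 231.7434974106974), ('world_from_camera', array([[-0.14006257, -0.82204623,  0.55192614,  1.24653703],
       [ 0.99005632, -0.10891298,  0.08903061,  0.10685482],
       [-0.01307536,  0.55890782,  0.8291267 ,  1.10091766],
       [ 0.        ,  0.        ,  0.        ,  1.        ]]))]
{'t': 0.05, 'joint_positions': array([-1.23687607e+00,  2.64716597e-01,  1.60531507e+00,  1.58220656e-05,
        1.27369346e+00, -3.68908603e-02]), 'joint_velocities': array([-1.35573266e-05, -1.39636725e-03, -2.08345919e-03, -5.22809283e-04,
       -1.10311951e-03,  7.81486292e-04]), 'joint_efforts': array([ 3.58056323e-04, -5.03944945e+01, -3.58333826e+01,  7.32713775e-02,
        2.39640882e-02, -6.56576549e-05]), 'eef_pos': array([ 0.24438612, -0.62847509,  0.23744445]), 'ee_rot': array([-3.08567694e+00, -5.78741009e-01,  4.71837888e-04]), 'contact_force': array([ 0.65081871, -0.38346482,  0.08630972]), 'torque': array([-0.02412192,  0.00554113, -0.04026852]), 'grip_width': 0.08809990851182242} 0.0187
```

View pics/top0.png

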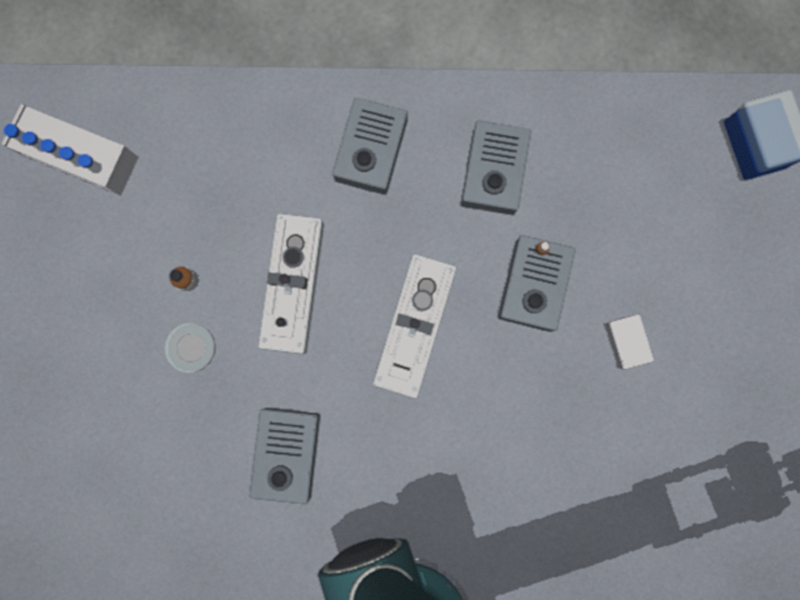

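View pics/scene0.png

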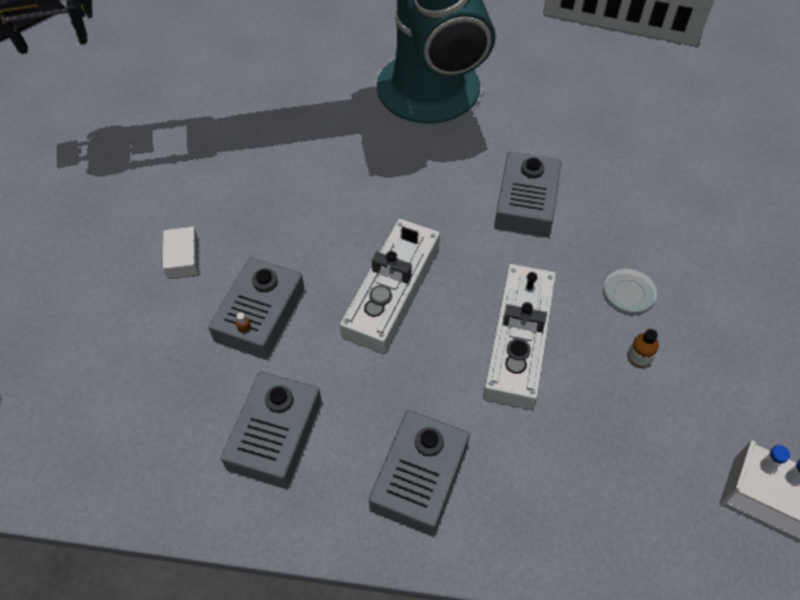

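The candidates, in viewed top-image pixels:
- **Holders:** the one at (415,325) has a thin flat lug at (401,367). The one at (290,283) has a round post at (281,322).
- **Supply look-alikes:** buttons at (364,159), (494,181), (535,300) and (280,478). The rightmost is (535,300), with the vial on it.

I choose the holder at (415,325) and the supply at (535,300), and will check both in a crop.

```bash
python3 - <<'E'
from h import *
a=load('top');b=load('scene')
A=a['pixels'][195:325,290:470];B=b['pixels'][170:290,160:360]
A=cv2.resize(A,(400,int(130*400/180)),interpolation=cv2.INTER_CUBIC);A=cv2.resize(a['pixels'][200:322,295:375],None,fx=4.5,fy=4.5,interpolation=cv2.INTER_CUBIC)
B=cv2.resize(b['pixels'][170:285,268:356],None,fx=4.5,fy=4.5,interpolation=cv2.INTER_CUBIC)
C=np.zeros((560,800,3),np.uint8);C[:A.shape[0],:A.shape[1]]=A;C[:B.shape[0],400:400+B.shape[1]]=B
save(C,'crop.png')
# holder contours + buttons
for n,im,hx,bx in(('top',a,(332,260),(428,240)),('scene',b,(310,230),(211,221))):
    px=im['pixels'].astype(int)
    m=(px.min(2)>140).astype(np.uint8)
    m=cv2.morphologyEx(m,cv2.MORPH_CLOSE,np.ones((15,15)))
    cs,_=cv2.findContours(m,0,2)
    for c in cs:
        if cv2.contourArea(c)>1000 and cv2.pointPolygonTest(c,hx,False)>=0:
            q=cv2.boxPoints(cv2.minAreaRect(c)); print(n,cv2.minAreaRect(c),np.round([at(im,*p,.045)[:2] for p in q],4).tolist())
    g=cv2.cvtColor(im['pixels'],cv2.COLOR_RGB2GRAY)
    for nm,(cx,cy),r,t in(('button',bx,16,40),):
        w=g[cy-r:cy+r,cx-r:cx+r]; 
        for t in(35,45,60):
            k,l,st,ce=cv2.connectedComponentsWithStats((w<t).astype(np.uint8))
            print(n,nm,t,[(st[i].tolist(),np.round(ce[i]+[cx-r,cy-r],2).tolist(),at(im,*(ce[i]+[cx-r,cy-r]),.072).round(4).tolist()) for i in range(1,k) if st[i,4]>15])
E
```

```text
top ((300.73858642578125, 223.3503875732422), (372.3677673339844, 557.2037353515625), 80.3301773071289) [[0.8904, 0.7648], [1.1284, -0.4741], [0.3132, -0.5874], [0.0947, 0.5652]]
top button 35 []
top button 45 []
top button 60 [([10, 11, 12, 11, 100], [427.91, 240.2], [0.5575, -0.2069, 0.072])]
scene ((311.43017578125, 222.22140502929688), (37.526763916015625, 101.49224090576172), 27.23514747619629) [[0.6182, -0.0733], [0.3745, -0.0122], [0.4129, 0.0658], [0.6485, -0.0014]]
scene button 35 [([10, 11, 13, 12, 118], [210.74, 221.23], [0.5625, -0.2069, 0.072]), ([10, 22, 16, 6, 25], [213.2, 230.56], [0.5843, -0.1967, 0.072])]
scene button 45 [([10, 11, 13, 12, 125], [210.63, 221.24], [0.5626, -0.2071, 0.072]), ([9, 20, 18, 9, 46], [212.98, 230.15], [0.5834, -0.1974, 0.072])]
scene button 60 [([8, 10, 19, 19, 254], [211.37, 224.31], [0.5698, -0.2038, 0.072])]
```

View pics/crop.png

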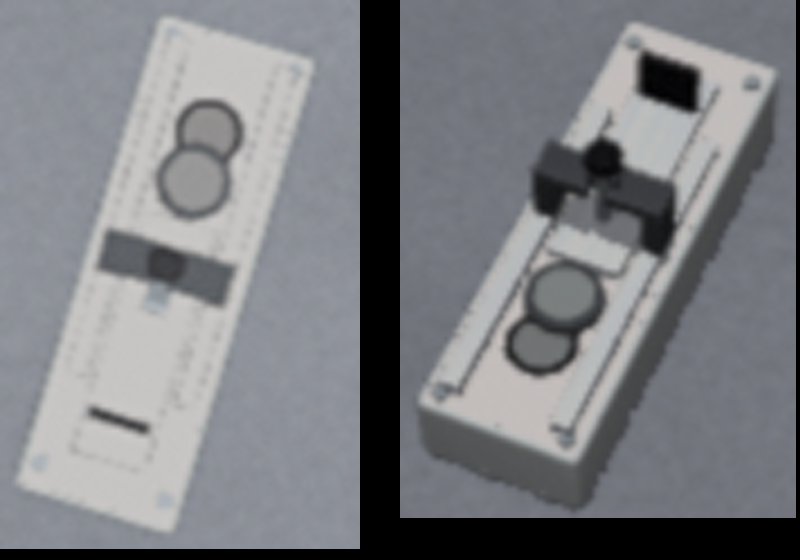

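The crop confirms the flat plate lug: a dark strip from (89,408) to (150,433) in the top view, and a black plate at (668,82) in the scene view. Next I'll work out the holder's pose from its corners, and the lug.

```bash
python3 - <<'E'
from h import *
a=load('top');b=load('scene')
tc=lambda u,v:(u/4.5+295-.4,v/4.5+200-.4)
sc=lambda u,v:((u-400)/4.5+268-.4,v/4.5+170-.4)
for n,im,cv,far_r,far_l,near_r,near_l in(('top',a,tc,(315,60),(163,15),(170,533),(15,485)),('scene',b,sc,(420,405),(582,462),(632,22),(777,72))):
    P=np.array([at(im,*cv(*p),.045)[:2] for p in(far_r,far_l,near_r,near_l)])
    c=P.mean(0); ax=(P[0]+P[1]-P[2]-P[3])/2; print(n,P.round(4).tolist(),'c',c.round(4),'L',np.linalg.norm(ax),'yaw',np.arctan2(ax[1],ax[0]),'W',np.linalg.norm(P[0]-P[1]),np.linalg.norm(P[2]-P[3]))
    yaw=np.arctan2(ax[1],ax[0]); x=np.array([np.cos(yaw),np.sin(yaw)]); print('  lug face pred',(c-.078*x).round(4))
g=cv2.cvtColor(a['pixels'],cv2.COLOR_RGB2GRAY)
w=g[286:300,308:334]; m=(w<110).astype(np.uint8);k,l,st,ce=cv2.connectedComponentsWithStats(m)
print([(st[i].tolist(),at(a,*(ce[i]+[308,286]),.079).round(4)) for i in range(1,k)])
g=cv2.cvtColor(b['pixels'],cv2.COLOR_RGB2GRAY)
w=g[178:198,316:340]; m=(w<60).astype(np.uint8);k,l,st,ce=cv2.connectedComponentsWithStats(m)
print([(st[i].tolist(),at(b,*(ce[i]+[316,178]),.066).round(4)) for i in range(1,k)])
for p in((640,52),(700,72)): print(at(b,*sc(*p),.081).round(4))
for p in((89,408),(150,433)): print(at(a,*tc(*p),.081).round(4))
# knob
print('knob',at(a,*tc(166,265),.104).round(4),at(b,*sc(603,150),.104).round(4))
s=sensors.read_state();print(s['eef_pos'],s['ee_rot'],cv2.Rodrigues(np.array(s['ee_rot']))[0].round(3).tolist())
E
```

```text
top [[0.6173, -0.0736], [0.6381, 0.0006], [0.3888, -0.0074], [0.41, 0.0669]] c [ 0.5135 -0.0034] L 0.23770803785376757 yaw -0.28233525018391437 W 0.07698029859087724 0.0773008463951505
  lug face pred [0.4386 0.0184]
scene [[0.62, -0.0719], [0.6394, 0.0036], [0.391, -0.0073], [0.4126, 0.0658]] c [ 0.5158 -0.0025] L 0.2365999572792485 yaw -0.2713145287752902 W 0.07792226928727614 0.07632369834742699
  lug face pred [0.4406 0.0184]
[([7, 5, 13, 5, 21], array([0.4415, 0.0174, 0.079 ]))]
[([5, 4, 13, 13, 112], array([0.442, 0.017, 0.066]))]
[0.4375 0.0026 0.081 ]
[0.4457 0.0318 0.081 ]
[0.4469 0.0313 0.081 ]
[0.436  0.0027 0.081 ]
knob [ 0.5127 -0.0033  0.104 ] [ 0.5132 -0.0041  0.104 ]
[ 0.24438094 -0.62851354  0.23752913] [-3.08579509e+00 -5.78773823e-01  4.84578242e-04] [[0.932, 0.362, -0.001], [0.362, -0.932, 0.002], [0.0, -0.002, -1.0]]
```

The views agree to about 2 mm: holder centre (0.5145, -0.003), yaw about -0.277, lug face about (0.4395, 0.018), button about (0.560, -0.207). First I align tool x with the holder's x axis and travel high, with the fingers closed.

>>> carry_out --gripper '[0,0,0,0,0,0,0,0,0,0]' --linear '[[0,0,0],[0,0,0],[0,0,0],[0,0,0],[0,0,0],[0,0,0],[1.7,-3.45,0],[1.7,-3.45,0],[1.7,-3.45,0],[1.7,-3.45,0]]' --dr '[[0,0,0.108],[0,0,0.108],[0,0,0.108],[0,0,0.108],[0,0,0.108],[0,0,0.108],[0,0,0],[0,0,0],[0,0,0],[0,0,0]]'

```text
t: 0.93
eef_pos: [0.3481, -0.5136, 0.2379]
ee_rot: [-3.11, 0.436, 0.001]
contact_force: [0.2, 0.2, -0.4]
grip_width: 0.0236
```

>>> carry_out --gripper '[0,0,0,0,0,0,0,0,0,0]' --linear '[[1.7,-3.45,0],[1.7,-3.45,0],[1.7,-3.45,0],[1.7,-3.45,0],[-1.4,-3.6,0],[-1.4,-3.6,0],[-1.4,-3.6,0],[-1.4,-3.6,0],[-1.4,-3.6,0],[-1.4,-3.6,0]]' --dr '[[0,0,0],[0,0,0],[0,0,0],[0,0,0],[0,0,0],[0,0,0],[0,0,0],[0,0,0],[0,0,0],[0,0,0]]'

```text
t: 1.77
eef_pos: [0.4284, -0.1683, 0.2381]
ee_rot: [-3.111, 0.435, 0.001]
contact_force: [1.2, 0.6, -0.1]
grip_width: 0.0002
```

>>> carry_out --gripper '[0,0,0,0,0,0,0,0]' --linear '[[-1.4,-3.6,0],[-1.4,-3.6,0],[-1.4,-3.6,0],[-1.4,-3.6,0],[-1.3,-3.6,0],[0,0,0],[0,0,0],[0,0,0]]' --dr '[[0,0,0],[0,0,0],[0,0,0],[0,0,0],[0,0,0],[0,0,0],[0,0,0],[0,0,0]]'

```text
t: 2.43
eef_pos: [0.412, 0.0217, 0.2385]
ee_rot: [3.111, -0.432, -0.0]
contact_force: [-0.0, 0.2, 0.3]
grip_width: 0.0007
```

>>> carry_out --gripper '[0,0,0,0,0,0,0,0]' --linear '[[0,-0.4,2.5],[0,0,2.5],[0,0,2.5],[0,0,2.5],[0,0,2.5],[0,0,1.8],[0,0,0],[0,0,0]]' --dr '[[0,0,0],[0,0,0],[0,0,0],[0,0,0],[0,0,0],[0,0,0],[0,0,0],[0,0,0]]'

```text
t: 3.1
eef_pos: [0.4124, 0.0242, 0.0948]
ee_rot: [3.11, -0.438, -0.005]
contact_force: [0.4, -0.1, 0.2]
grip_width: 0.0002
```

```bash
python3 - <<'E'
from h import *
b=grab('scene');w=grab('wrist');print(w['state']['eef_pos'])
B=cv2.resize(b['pixels'][120:270,250:380],None,fx=3,fy=3,interpolation=cv2.INTER_CUBIC)
W=cv2.resize(w['pixels'],(400,300)); C=np.zeros((460,800,3),np.uint8);C[:450,:390]=B;C[:300,400:]=W;save(C,'c2.png')
E
```

```text
[0.41364912 0.02446327 0.09609002]
```

View pics/c2.png

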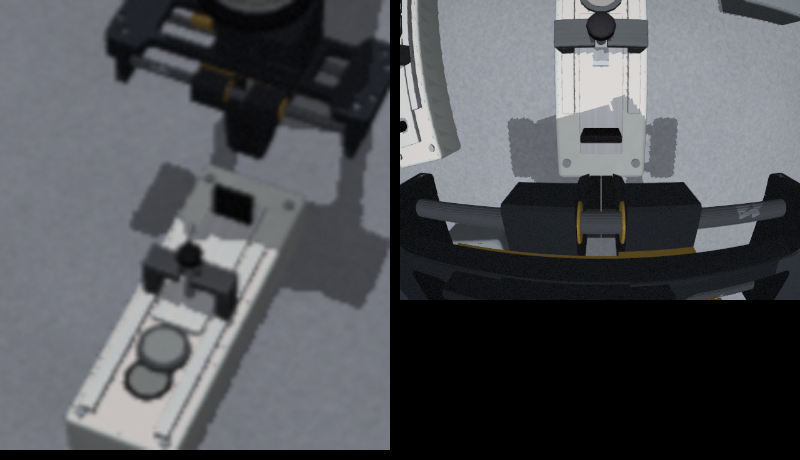

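The fingers line up with the lug: in the wrist view, fingers and lug share centre column 601. Now I descend beside the lug and push.

>>> carry_out --gripper '[0,0,0,0,0,0]' --linear '[[0,0,1.7],[0,0,1.6],[0,0,0],[1.0,0,0],[0,0,0],[0,0,0]]' --dr '[[0,0,0],[0,0,0],[0,0,0],[0,0,0],[0,0,0],[0,0,0]]'

```text
t: 3.7
eef_pos: [0.4252, 0.0228, 0.0645]
ee_rot: [-3.111, 0.434, -0.006]
contact_force: [0.3, -0.0, 0.1]
grip_width: 0.0006
```

>>> carry_out --gripper '[0,0,0,0,0,0,0]' --linear '[[0.5,0,0],[0.5,0,0],[0.5,0,0],[0.5,0,0],[0,0,0],[0,0,0],[0,0,0]]' --dr '[[0,0,0],[0,0,0],[0,0,0],[0,0,0],[0,0,0],[0,0,0],[0,0,0]]'

```text
t: 4.28
eef_pos: [0.441, 0.0177, 0.0624]
ee_rot: [-3.111, 0.434, 0.004]
contact_force: [-5.6, 1.5, 4.4]
grip_width: 0.0003
```

>>> carry_out --gripper '[0,0,0,0,0,0,0,0,0]' --linear '[[0.5,0,0],[0.5,0,0],[0.5,0,0],[0.5,0,0],[0.5,0,0],[0.2,0,0],[0,0,0],[0,0,0],[0,0,0]]' --dr '[[0,0,0],[0,0,0],[0,0,0],[0,0,0],[0,0,0],[0,0,0],[0,0,0],[0,0,0],[0,0,0]]'

```text
t: 5.03
eef_pos: [0.4666, 0.0103, 0.0622]
ee_rot: [3.111, -0.434, -0.005]
contact_force: [-6.2, 1.6, 1.8]
grip_width: 0.0004
```

```bash
python3 - <<'E'
from h import *
s=sensors.read_state();b=grab('scene');w=grab('wrist');print(s['eef_pos'],s['contact_force'])
B=cv2.resize(b['pixels'][120:270,250:380],None,fx=3,fy=3,interpolation=cv2.INTER_CUBIC)
W=cv2.resize(w['pixels'],(400,300)); C=np.zeros((460,800,3),np.uint8);C[:450,:390]=B;C[:300,400:]=W;save(C,'c3.png')
E
```

```text
[0.46661896 0.01034203 0.06218135] [-6.21965004  1.60246337  1.77287477]
```

View pics/c3.png

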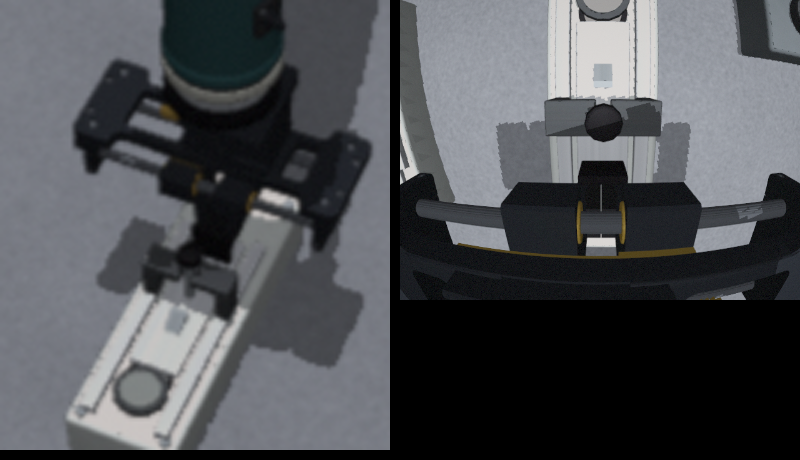

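The tooth (light tab at (602,75) in the wrist view) has passed beyond the bridge, the travel is about 37 mm, and the force of about 6.4 N matches the spring. I release and back off.

>>> carry_out --gripper '[0,0,0,0,0,0,0,0,0]' --linear '[[-0.4,0,0],[-0.5,0,0],[-0.6,0,0],[-1.0,0,0],[-1.0,0,0],[0,0,0],[0,0,0],[0,0,0],[0,0,0]]' --dr '[[0,0,0],[0,0,0],[0,0,0],[0,0,0],[0,0,0],[0,0,0],[0,0,0],[0,0,0],[0,0,0]]'

```text
t: 5.88
eef_pos: [0.4352, 0.0197, 0.0631]
ee_rot: [-3.111, 0.434, -0.002]
contact_force: [0.3, 0.3, -0.3]
grip_width: 0.0004
```

>>> carry_out --gripper '[0,0,0,0,0,0,0,0]' --linear '[[0,0,-2.0],[0,0,-3.0],[0,0,-3.0],[0,0,-2.0],[0,0,0],[0,0,0],[0,0,0],[0,0,0]]' --dr '[[0,0,0],[0,0,0],[0,0,0],[0,0,0],[0,0,0],[0,0,0],[0,0,0],[0,0,0]]'

```text
t: 6.55
eef_pos: [0.4332, 0.0196, 0.161]
ee_rot: [3.111, -0.434, -0.005]
contact_force: [0.6, -0.9, 0.5]
grip_width: 0.0005
```

```bash
python3 - <<'E'
from h import *
s=sensors.read_state();b=grab('scene');w=grab('wrist');print(s['eef_pos'],s['contact_force'])
B=cv2.resize(b['pixels'][120:270,250:380],None,fx=3,fy=3,interpolation=cv2.INTER_CUBIC)
W=cv2.resize(w['pixels'],(400,300)); C=np.zeros((460,800,3),np.uint8);C[:450,:390]=B;C[:300,400:]=W;save(C,'c4.png')
g=cv2.cvtColor(b['pixels'],cv2.COLOR_RGB2GRAY)
w=g[178:210,310:340]; m=(w<45).astype(np.uint8);k,l,st,ce=cv2.connectedComponentsWithStats(m)
print([(st[i].tolist(),at(b,*(ce[i]+[310,178]),.066).round(4)) for i in range(1,k)])
E
```

```text
[0.43322688 0.01963989 0.16100282] [ 0.64286976 -0.94503538  0.48850684]
[([7, 13, 13, 12, 118], array([0.4657, 0.0105, 0.066 ])), ([0, 23, 7, 9, 55], array([ 0.4912, -0.0073,  0.066 ]))]
```

View pics/c4.png

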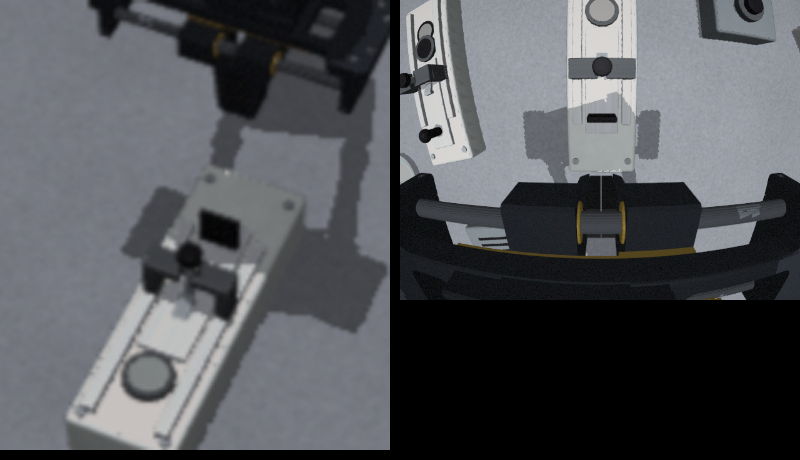

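The slide is latched: the lug has moved 24.6 mm in total, and the wrist view shows it clear of the fingers. Next is the button at about (0.560, -0.207).

>>> carry_out --gripper '[0,0,0,0,0,0,0,0,0,0]' --linear '[[2.3,2.3,0],[2.3,2.3,0],[2.3,2.3,0],[2.3,2.3,0],[2.3,2.3,0],[2.3,2.3,0],[2.3,2.3,0],[2.3,2.2,0],[0,0,0],[0,0,0]]' --dr '[[0,0,0],[0,0,0],[0,0,0],[0,0,0],[0,0,0],[0,0,0],[0,0,0],[0,0,0],[0,0,0],[0,0,0]]'

```text
t: 7.48
eef_pos: [0.5611, -0.2078, 0.161]
ee_rot: [-3.11, 0.437, 0.004]
contact_force: [-0.8, 0.1, -0.6]
grip_width: 0.0003
```

>>> carry_out --gripper '[0,0,0,0,0,0]' --linear '[[0,0,2],[0,0,2],[0,0,2],[0,0,0],[0,0,0],[0,0,0]]' --dr '[[0,0,0],[0,0,0],[0,0,0],[0,0,0],[0,0,0],[0,0,0]]'

```text
t: 7.98
eef_pos: [0.5613, -0.206, 0.1032]
ee_rot: [-3.112, 0.433, -0.0]
contact_force: [0.7, -0.4, 0.9]
grip_width: 0.0001
```

```bash
python3 - <<'E'
from h import *
s=sensors.read_state();b=grab('scene');w=grab('wrist');print(s['eef_pos'],s['contact_force'])
B=cv2.resize(b['pixels'][130:280,145:275],None,fx=3,fy=3,interpolation=cv2.INTER_CUBIC)
W=cv2.resize(w['pixels'],(400,300)); C=np.zeros((460,800,3),np.uint8);C[:450,:390]=B;C[:300,400:]=W;save(C,'c5.png')
E
```

```text
[ 0.56126511 -0.20597137  0.10323861] [ 0.68913991 -0.35930793  0.89980602]
```

View pics/c5.png

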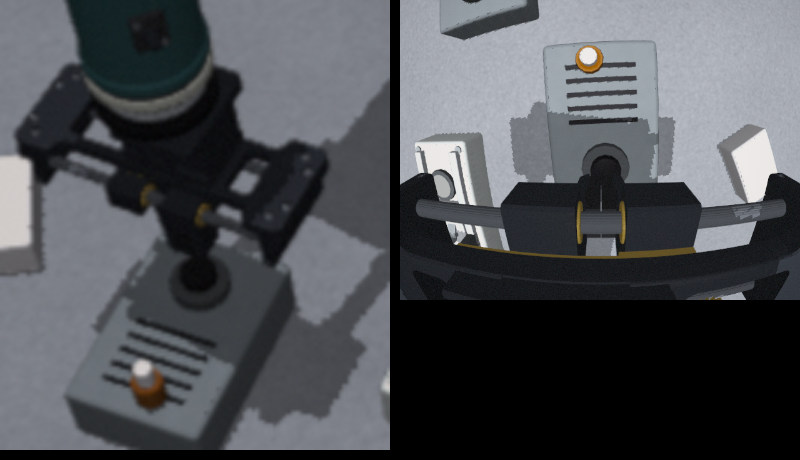

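The fingers sit over the button (wrist view: button column 605, fingers 601) and the vial is clear at (588,57). I press gently.

>>> carry_out --gripper '[0,0,0,0,0,0,0]' --linear '[[0,0,1.2],[0,0,1.2],[0,0,0.5],[0,0,0.3],[0,0,0.2],[0,0,0],[0,0,0]]' --dr '[[0,0,0],[0,0,0],[0,0,0],[0,0,0],[0,0,0],[0,0,0],[0,0,0]]'

```text
t: 8.67
eef_pos: [0.5609, -0.2065, 0.0687]
ee_rot: [-3.111, 0.434, 0.002]
contact_force: [-2.0, 0.7, 3.6]
grip_width: 0.0003
```

>>> carry_out --gripper '[0,0,0,0,0]' --linear '[[0,0,0.2],[0,0,0.2],[0,0,0],[0,0,0],[0,0,0]]' --dr '[[0,0,0],[0,0,0],[0,0,0],[0,0,0],[0,0,0]]'

```text
t: 9.08
eef_pos: [0.5616, -0.2068, 0.0663]
ee_rot: [3.111, -0.434, 0.001]
contact_force: [-5.2, 0.9, 10.4]
grip_width: 0.0004
```

A force of 10 N at z = 0.0663 means the button is on its hard stop. I lift off.

>>> carry_out --gripper '[0,0,0,0,0,0,0,0,0,0]' --linear '[[0,0,-0.5],[0,0,-1],[0,0,-2],[0,0,-3],[0,0,-4],[0,0,-2],[0,4,0],[0,4,0],[0,0,0],[0,0,0]]' --dr '[[0,0,0],[0,0,0],[0,0,0],[0,0,0],[0,0,0],[0,0,0],[0,0,0],[0,0,0],[0,0,0],[0,0,0]]'

```text
t: 9.92
eef_pos: [0.5392, -0.2855, 0.1902]
ee_rot: [3.11, -0.439, 0.002]
contact_force: [0.7, 1.1, -0.4]
grip_width: 0.0004
```

```bash
python3 - <<'E'
from h import *
s=sensors.read_state();b=grab('scene');print(s['eef_pos'],s['contact_force'])
save(b['pixels'],'end.png',1.25)
g=cv2.cvtColor(b['pixels'],cv2.COLOR_RGB2GRAY)
for nm,u,v,r,z in(('lug',325,194,15,.066),('button',211,221,16,.072)):
    k,l,st,ce=cv2.connectedComponentsWithStats((g[v-r:v+r,u-r:u+r]<40).astype(np.uint8))
    print(nm,[(st[i].tolist(),at(b,*(ce[i]+[u-r,v-r]),z).round(4)) for i in range(1,k)])
E
```

```text
[ 0.53915394 -0.28553758  0.19019876] [ 0.70888128  1.05811783 -0.42696415]
lug [([7, 12, 12, 12, 98], array([0.4657, 0.0098, 0.066 ])), ([0, 23, 7, 7, 44], array([ 0.4911, -0.0073,  0.066 ]))]
button [([7, 10, 20, 19, 279], array([ 0.5692, -0.2039,  0.072 ]))]
```

View pics/end.png

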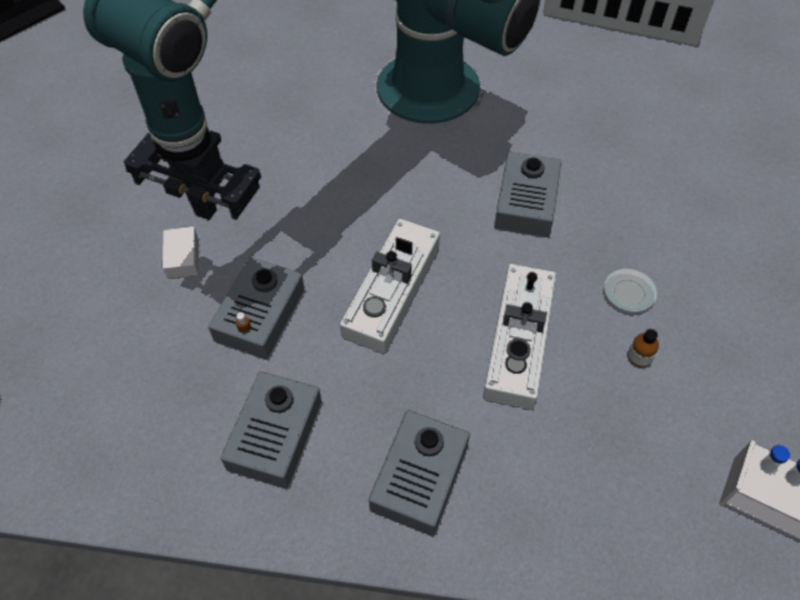

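The end picture shows the lug still at the latched place (404,245), the button at (264,278), the loose things where they were, and the arm clear. I hand the job in.

```bash
python3 -c "
from workcell import bot
print(bot.sign_off())"
```

```text
the job is handed in; nothing more can be done
None
```

The job is handed in at about 10 s on the robot's clock. No verdict was reported.

- **Slide:** I pushed the flat-plate lug in about 37 mm with the closed fingers, at about 6.4 N, and let go. It sprang back and latched. The lug measured about 24.6 mm from its start after release and was still there in the last picture.
- **Lamp button:** I then pressed the button on the rightmost supply box to its hard stop (finger height 66.3 mm, about 10 N) and lifted clear.
- **Other things:** In the last picture the round-post slide, vial, dish, bottle and slide box look unmoved and the arm is clear. I judged this by eye and did not measure it.
- **Weaker check:** The button lay in the gripper's shadow in the last picture, so the mask merged it with its collar. That it came up again is therefore seen only by eye, not measured.
- **Disagreement:** The two cameras differed by about 2 mm on the holder and 5 mm on the button along x. I used the mean, and the wrist view confirmed the alignment.

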